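Hang the repaired board on the inspection rail

ROBOT

A 6-joint arm with a two-finger parallel gripper is mounted at the origin on the work surface. World frame = base frame: x ahead of the robot, y to its left, z up, the work surface at z = 0. Lengths are in m, angles in rad, forces in N, time in s.
With the tool pointing down it reaches from about 0.375 to 0.975 m from the base axis. Payload 3.8 kg.
Tool frame: the origin (TCP) lies at the very end of the fingers, on their centre line; the grasp point (between the pads) lies 19 mm behind it; z points along the fingers, y is the line along which they close (so a half turn about z gives the same grasp; the last joint's range is limited). The gripper opens to 85 mm and grips with 20 to 120 N. Pads are 22 mm wide; open, the fingers measure 114 mm over their backs; the gripper's body (76 mm by 85 mm) begins 54 mm behind the grasp point. The pads swing forward as they close: fully open they stand 13 mm farther back than shut.
Start: joints at [-1.181, 0.264, 1.604, -0, 1.274, -0.037], TCP at [0.279, -0.614, 0.231] pointing down, gripper open.
Joint ranges: [-2.63, 2.63], [-0.94, 2.18], [0.31, 2.57], [-1.31, 4.45], [0, 2.66], [-2.55, 2.55]. Speed limits (rad/s): [2.57, 2.57, 3.14, 3.14, 3.14, 3.14].

INTERFACE

Orientations are given as a rotation vector (axis times angle).
In Python, from workcell import monitor, viewer, job gives the robot as it stands. The module is installed in compiled form; this text tells all that it offers.
- The arm moves only by the tool step_arm, never from a script. Its argument "series" is one flat list of numbers, 4 for each row, row after row: the shift along the tool's x, y, z in m, then the turn about the tool's z in rad. A call has 1 to 8 rows; each row is the pose to reach, as a shift and turn from the pose commanded when the call began, along the tool's axes at that moment; what a row does not reach only later rows make up. A row lasts 1/8 s, in which the tool goes at most 62.5 mm and 10.7 degrees, less where a joint would pass 70% of its speed; a pose out of reach is approached as far as the arm can. A call with a gripper value outside its range is refused whole. "gripper" is the opening, from 0 (shut) to 1 (fully open), set as the call begins (left out, the last holds). The fingers move at their own pace and stop on an object; "newtons" is the grip in N (left out, the last holds). Time passes only in rows, so rows that repeat a pose let the fingers close. It gives the time, the measured TCP pose, the force, the opening and the grip force at its end, in the units of the state.
- monitor.read_state(): the state, without advancing time (a new reading comes with each control period).
- viewer.read_camera(name): name is "scene" or "top"; returns a dict with "image" (384x512x3 uint8, red, green, blue), "intrinsics" (3x3 intrinsics, pixels), "T" (4x4, takes a point from camera to world coordinates). Camera axes: x right, y up, looking along -z (the intrinsics and any distortion apply to the point x, -y, -z); pixel columns grow to the right and rows downward; lengths in m; the calibration is good to about 2 mm. A picture is of the moment at which its call begins. There is no depth.
- job.finish_job(): hands the job in; it is judged then, once.
Trained networks look in a picture, given as the dict that the camera call returned (one of the last four; its "shot" number tells which), for a name from the list of things; names that differ only in an ending like _2 or _b are one class to them, and where a whole thing is asked for, a point or a joint stands for the part that bears it (a point fixed in the world has none). Each returns a list of dicts, best first, with "score" (0 to 1); they miss things now and then, are a little off and sometimes report something else, mostly with a low value. They report only what shows in the picture. A call takes as long as a camera call. They do not tell look-alikes from the thing itself.
- viewer.boxes_of(picture, label): "extent" ([centre column, centre row, width, height] in pixels, round what is visible of it).
- viewer.spot_point(picture, label): "point" ([column, row] in pixels: a listed point, or the origin of a listed thing).
The state is a dict: "time": time; "q": joint angles; "joint_vel": joint speeds; "joint_torque": joint torques, N m; "tool_pos": TCP position; "tcp_rot": TCP orientation; "wrist_force": force on the tool from outside, world axes, zero at the start; "torque": the same for the moment, N m; "width": opening from 0.0 (shut) to 1.0 (fully open); "grip_force": force on a finger pad.
Only numpy, scipy, OpenCV 4.12 (cv2) and the standard library are available. Lean on these libraries where they do the work, as an engineer would, in place of code of your own. Each camera call takes 0.05 s, during which the arm holds its last target. There are 200 camera calls.

TASK

Take the green circuit board, the one whose carrier has the yellow grip tab, by sliding it up out of its slot in the leaning rack. Hook its carrier over the inspection rail on the white end section, then slide it along the rail, still hooked on, until its hook sits on the orange mark, and leave it hanging there by itself, still and square across the rail. Leave the other two boards in their slots and do not disturb the things on the table.

Things in the scene. Friction and masses are not known exactly. Their poses are not given: they have to be found in the camera images.
- carrier: The board to hang: rigid plate 130 (x) by 6 (y) by 90 mm (z), green board on both faces, 0.15-0.23 kg. Origin: centre of its bottom edge, z up the plate. Stands in one of three slots, z tilted 0.55 rad to the rack's +x side (top away from the robot). On its top edge (z 90 mm): a yellow tab near the -x (robot's) end, a steel hook at the middle. Hung up, it balances upright.
- carrier_tab (a point): Grip point in the yellow tab: at (-46, 0, 107) mm in carrier, with its axes. The tab is 34 mm long (x), 10 mm thick (y) and stands from z = 90 to 122 mm. Pinch its thickness, fingers along -z.
- carrier_seat (a point): Point in the hook where the rail's axis lies when hung: (0, 0, 139) mm in carrier, with its axes. The hook, 12 mm wide (y): a stem at x -20 to -12 mm (z 90 to 150), bridge (top z 155, underside an inverted V) and a lip at x 13 to 19 mm reaching down to z 122. The rail enters from the +x side through the gap between plate top and lip (z 90 to 122 mm), then up into the hook.
- spare_blue: Another carrier, blue board and blue tab, same shape and size as carrier; stands in another slot of the rack and stays there.
- spare_red: Another carrier, red board and black tab, same shape and size as carrier; stands in another slot of the rack and stays there.
- rack: Fixed wooden rack, 150 by 178 mm, that holds the three carriers in slots 56 mm apart (along its y). Origin on the table under its middle; its z is vertical. The slots lie in planes across its y.
- cradle: The slotted part of the rack, tilted by 0.55 rad about the rack's y. Origin: middle of the slots' floor, 56 mm above the table. Its z is the direction in which the carriers slide out (up and towards the rack's +x side, away from the robot), its x runs along the slots. The slots are 10 mm wide (y), 136 mm long (x) and 46 mm deep (z), closed at both ends.
- rail: Fixed round steel rail, 12 mm in diameter, level, its axis 205 mm above the table, 400 mm long along its own y, on two posts (16 mm thick, at y = -195 and +195 mm, no higher than the rail's top at 211 mm, round feet 34 mm in radius). Origin on the table under the rail's middle; its x is square to the rail and points away from the robot.
- rail_white (a point): Middle of the white section of the rail, on the rail's axis; the section is 60 mm long, towards the rail's +y end (y = 115 mm). It has the rail's axes.
- mark: Orange painted band on the rail, 24 mm long, no thicker than 1 mm, at a place that varies. Origin on the rail's axis in the middle of the band; axes as the rail's.
- tray: Loose open steel tray for small parts, 110 by 150 by 28 mm, on the table under the rail. Origin: centre of its underside. Stays put.
- screwdriver: Loose screwdriver with a red handle, about 190 mm long, lying on the table near the rail. Stays put.
- mug: Loose white mug, 80 mm across, 95 mm high, on the table beyond the rack and rail. Origin: centre of its underside. Stays put.
- wrench: Loose steel wrench, about 170 mm long, lying flat on the table on the robot's side of the rail. Stays put.
Things that resemble listed ones, but are neither listed nor needed, are in the scene too. Several things have the shape of the rack; the one meant has the colours described above.

How it is judged:
On the way, in this order (a step that is already met when the one before it is completed fails the run):
1. the green board has been slid out of its slot, still lined up with it: its lower edge past the slot's mouth (z of carrier in the frame of cradle above 0.046 m and angle between the z axis of carrier and the z axis of cradle, either way round below 0.35 rad), for 0.02 s.
2. the carrier is hooked over the rail on the white section (y of carrier_seat in the frame of rail_white between -0.035 and 0.035 m and x of carrier_seat in the frame of rail_white between -0.01 and 0.01 m and z of carrier_seat in the frame of rail_white between -0.008 and 0.008 m), for 0.1 s.
3. the carrier has been slid along the rail to the orange mark (y of carrier_seat in the frame of mark between -0.012 and 0.012 m and x of carrier_seat in the frame of mark between -0.01 and 0.01 m and z of carrier_seat in the frame of mark between -0.008 and 0.008 m), for 0.2 s.
At the end, for the whole second after the job is handed in: The carrier hangs released and still by its hook, bearing on the rail: hook seat within 12 mm of the mark's middle along the rail, 10 mm sideways, 8 mm in height; carrier within 10 degrees of upright and 15 degrees of square across the rail (all of step 3 and angle between carrier's own z axis and vertical below 0.17 rad and angle between the x axis of carrier and the x axis of rail, either way round below 0.26 rad and contact force between carrier and rail above 0.5 N and linear speed of carrier below 0.03 m/s and angular speed of carrier below 0.4 rad/s); the robot touches nothing.
It fails at once if one of the other two boards is moved more than 15 mm (distance of any of spare_blue, spare_red from where it was at the start of the episode above 0.015 m).
It fails at once if a loose thing on the table is moved more than 20 mm (distance of any of tray, screwdriver, mug, wrench from where it was at the start of the episode above 0.02 m).
It fails at once if the hooked carrier is lifted more than 14 mm off the rail between the white section and the mark (carried along instead of slid) (x of carrier_seat in the frame of rail_white between -0.02 and 0.02 m and z of carrier_seat in the frame of rail_white between 0.014 and 0.06 m and y of carrier_seat in the frame of rail_white below -0.045 m and y of carrier_seat in the frame of mark above 0.02 m).
It also fails if it takes over 61 s, if anything falls off the work surface, if the arm or the gripper's body presses on something with over 40 N, if the wrist force passes 120 N, or if a joint passes its speed limit or range.

## Working session

There is one attempt and no reset: what is moved stays moved. The work goes in short steps, Python scripts to look and compute and a tool call to move; the robot and the scene stay as the last step left them, time stands still between calls to the robot, and variables do not carry over. Pictures are saved under pics/ and viewed, at most 13 in all, crops included, and the job is handed in when it is done.

Besides the shell and the picture viewer there is one more tool, called after "Call:" as a command line: name --argument value ..., lists and objects as JSON in quotes. step_arm: Moves the arm, as the interface text tells. Its arguments: {"type":"object","properties":{"series":{"type":"array"},"gripper":{"type":"number"},"newtons":{"type":"number"}},"required":["series"]}

```bash
mkdir -p pics
cat > h.py <<'E'
import numpy as np, cv2, pickle
from scipy.spatial.transform import Rotation as R
from workcell import monitor, viewer, job
def save(p,f,crop=None,s=1):
    im=p['image'][:,:,::-1]
    if crop: a,b,c,d=crop; im=im[b:d,a:c]
    if s!=1: im=cv2.resize(im,None,fx=s,fy=s,interpolation=cv2.INTER_CUBIC)
    cv2.imwrite('pics/'+f,im)
def ray(p,uv):
    K=p['intrinsics'];T=p['T']
    d=np.linalg.inv(K)@[uv[0],uv[1],1]; d=np.array([d[0],-d[1],-d[2]])
    return T[:3,3],T[:3,:3]@d
def atz(p,uv,z):
    o,d=ray(p,uv); return o+d*(z-o[2])/d[2]
def proj(p,X):
    T=p['T'];c=(np.atleast_2d(X)-T[:3,3])@T[:3,:3]
    c=c*[1,-1,-1]; u=c@p['intrinsics'].T; return u[:,:2]/u[:,2:]
def tri(ps,uvs):
    A=np.zeros((3,3));b=np.zeros(3)
    for p,uv in zip(ps,uvs):
        o,d=ray(p,uv);d=d/np.linalg.norm(d);M=np.eye(3)-np.outer(d,d);A+=M;b+=M@o
    return np.linalg.solve(A,b)
E
python3 - <<'E'
from h import *
np.set_printoptions(precision=3,suppress=True)
s=viewer.read_camera('scene');t=viewer.read_camera('top')
print(s.keys(),s['T'],s['intrinsics'],t['T'],t['intrinsics'])
save(s,'s0.png',s=1.5);save(t,'t0.png',s=1.5)
pickle.dump((s,t),open('p0.pkl','wb'))
for l in ['carrier','carrier_tab','carrier_seat','rack','cradle','rail','rail_white','mark','tray','mug']:
    for n,p in(('s',s),('t',t)):
        print(l,n,[(np.round(d['point']).tolist(),round(d['score'],2)) for d in viewer.spot_point(p,l)][:5])
st=monitor.read_state();print(st)
E
```

```text
dict_keys(['image', 'intrinsics', 'T', 'shot']) [[ 0.765 -0.548  0.338  0.815]
 [ 0.644  0.652 -0.401 -0.319]
 [-0.001  0.524  0.851  0.897]
 [ 0.     0.     0.     1.   ]] [[391.58    0.    260.835]
 [  0.    391.58  192.256]
 [  0.      0.      1.   ]] [[-0.017  0.996 -0.083  0.413]
 [-1.    -0.017  0.006  0.046]
 [ 0.004  0.083  0.997  1.213]
 [ 0.     0.     0.     1.   ]] [[426.033   0.    252.11 ]
 [  0.    426.033 196.164]
 [  0.      0.      1.   ]]
carrier s []
carrier t [([159.0, 197.0], 0.94)]
carrier_tab s [([332.0, 122.0], 0.69), ([363.0, 282.0], 0.27)]
carrier_tab t [([147.0, 186.0], 0.98), ([160.0, 199.0], 0.17)]
carrier_seat s [([358.0, 125.0], 0.88)]
carrier_seat t [([139.0, 166.0], 0.64)]
rack s [([241.0, 114.0], 0.94), ([113.0, 271.0], 0.84), ([310.0, 174.0], 0.56), ([240.0, 244.0], 0.34)]
rack t [([368.0, 255.0], 0.97), ([179.0, 194.0], 0.93), ([169.0, 299.0], 0.77)]
cradle s [([240.0, 100.0], 0.95), ([106.0, 259.0], 0.9), ([312.0, 160.0], 0.89), ([183.0, 219.0], 0.39)]
cradle t [([180.0, 193.0], 0.87), ([373.0, 259.0], 0.8), ([161.0, 304.0], 0.67)]
rail s []
rail t []
rail_white s [([242.0, 246.0], 0.81)]
rail_white t [([316.0, 157.0], 0.74), ([296.0, 251.0], 0.37)]
mark s [([170.0, 299.0], 0.63), ([313.0, 161.0], 0.4)]
mark t [([158.0, 195.0], 0.65), ([379.0, 169.0], 0.47)]
tray s [([206.0, 316.0], 0.57)]
tray t [([339.0, 169.0], 0.83)]
mug s [([360.0, 282.0], 0.87)]
mug t [([241.0, 98.0], 0.68)]
{'time': 1.1, 'q': array([-1.181,  0.264,  1.604, -0.   ,  1.274, -0.037]), 'joint_vel': array([-0.001,  0.001,  0.001,  0.001, -0.002,  0.001]), 'joint_torque': array([  0.   , -51.508, -36.773,  -0.   ,   0.001,  -0.   ]), 'tool_pos': array([ 0.279, -0.614,  0.231]), 'tcp_rot': array([ 3.07 ,  0.665, -0.   ]), 'wrist_force': array([ 0.836,  0.408, -0.133]), 'torque': array([0.019, 0.049, 0.046]), 'grip_force': 0.0, 'width': 0.9977935819177857}
```

View pictures.

View pics/s0.png

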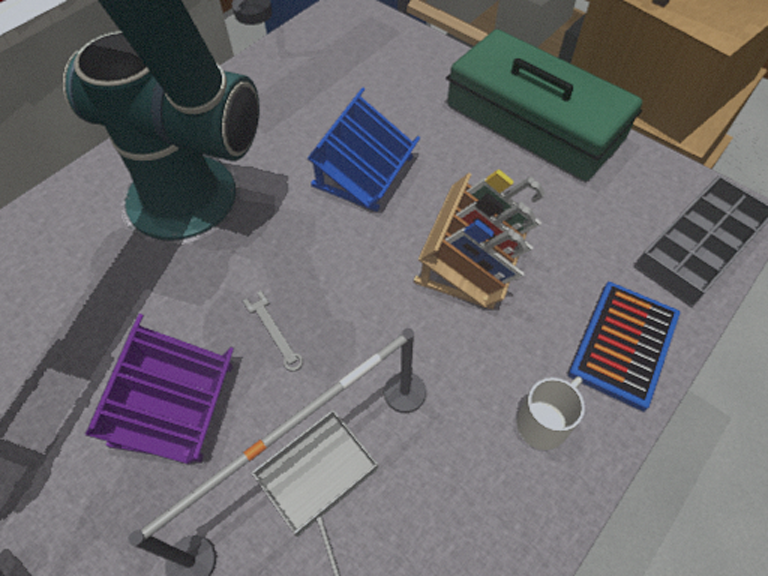

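View pics/t0.png

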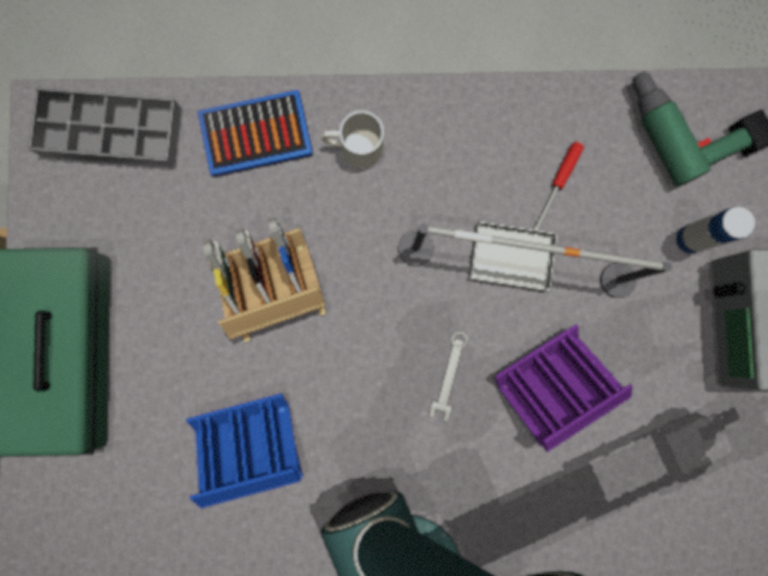

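The scene shows three rack-shaped things (scene px ×1.5): blue plastic (365,150), purple (165,390) and wooden (475,245). Only the wooden one matches the description and holds boards. The green board with the yellow tab is in its +y slot, with the tab at (498,181) in scene and (222,285) in top. The rail's white end is near (360,372) in scene and the orange mark at (255,450).

Run:
```python
from h import *
np.set_printoptions(precision=4,suppress=True)
s,t=pickle.load(open('p0.pkl','rb'))
def blob(p,lo,hi,box):
    hsv=cv2.cvtColor(p['image'],cv2.COLOR_RGB2HSV);m=cv2.inRange(hsv,lo,hi)
    a,b,c,d=box;mm=np.zeros_like(m);mm[b:d,a:c]=m[b:d,a:c]
    n,l,st,ce=cv2.connectedComponentsWithStats(mm);i=1+np.argmax(st[1:,4]);return ce[i],st[i]
ys,yt=blob(s,(22,120,90),(34,255,255),(300,90,380,150)),blob(t,(22,120,90),(34,255,255),(130,160,180,220))
os_,ot=blob(s,(5,130,90),(18,255,255),(150,280,190,320)),blob(t,(5,130,90),(18,255,255),(360,155,400,180))
for n,a,b,z in(('tab',ys,yt,.171),('mark',os_,ot,.205)):
    print(n,a,b,tri([s,t],[a[0],b[0]]),atz(s,a[0],z),atz(t,b[0],z))
print('seat',tri([s,t],[(358,125),(139,166)]),atz(s,(358,125),.1745),atz(t,(139,166),.1745))
print('white',tri([s,t],[(242,246),(316,157)]),atz(s,(242,246),.205),atz(t,(316,157),.205))
# rail ends from scene (1.5x px) : tops
for n,p,uv in(('s+',s,(408,335)),('s-',s,(146,534)),('t+',t,(420,230)),('t-',t,(662,267))): print(n,atz(p,np.array(uv)/1.5,.207))
print('foot',atz(s,np.array((404,395))/1.5,0.005),atz(s,np.array((192,557))/1.5,.005),atz(t,np.array((416,243))/1.5,.005),atz(t,np.array((618,281))/1.5,.005))
print('tray',atz(t,np.array((512,256))/1.5,.01),'mug',atz(t,np.array((362,135))/1.5,.09), 'wrench',atz(t,np.array((450,375))/1.5,.0))
def cr(p,b,sz):
    a,bb,c,d=b;return cv2.resize(p['image'][bb:d,a:c,::-1],sz,interpolation=cv2.INTER_CUBIC)
cv2.imwrite('pics/c1.png',np.hstack([cr(s,(275,105,365,210),(390,455)),cr(t,(130,140,220,230),(400,455))]))
```

```text
tab (array([332.622 , 119.8504]), array([324, 113,  18,  14, 127], dtype=int32)) (array([146.9551, 188.0337]), array([143, 180,  10,  17,  89], dtype=int32)) [0.5249 0.299  0.1674] [0.527  0.2967 0.171 ] [0.5238 0.2975 0.171 ]
mark (array([169.5054, 299.7204]), array([163, 294,  14,  13,  93], dtype=int32)) (array([380.9024, 167.5366]), array([377, 165,   9,   6,  41], dtype=int32)) [ 0.5601 -0.2688  0.2051] [ 0.5603 -0.2686  0.205 ] [ 0.56   -0.2691  0.205 ]
seat [0.5815 0.3194 0.1715] [0.5848 0.3196 0.1745] [0.5782 0.3163 0.1745]
white [ 0.5894 -0.1118  0.2089] [ 0.5903 -0.1083  0.205 ] [ 0.588  -0.1146  0.205 ]
s+ [ 0.6041 -0.0346  0.207 ]
s- [ 0.5388 -0.4091  0.207 ]
t+ [ 0.598  -0.0285  0.207 ]
t- [ 0.5322 -0.4115  0.207 ]
foot [ 0.6057 -0.0391  0.005 ] [ 0.5312 -0.413   0.005 ] [ 0.6101 -0.0352  0.005 ] [ 0.5307 -0.4179  0.005 ]
tray [ 0.5813 -0.2167  0.01  ] mug [0.7942 0.0634 0.09  ] wrench [ 0.3585 -0.094   0.    ]
```

View pics/c1.png

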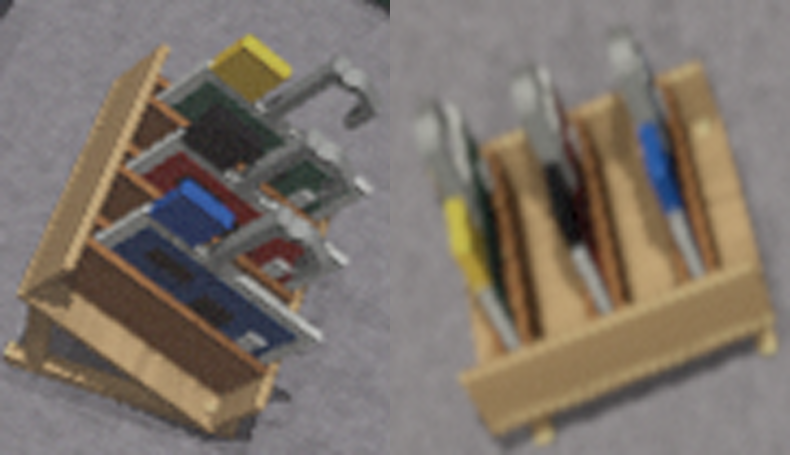

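Both crops confirm the wooden rack and its boards: yellow tab with green board in the +y slot, black tab with red in the middle, blue in the third. I'll refine the tab pose with a box-model fit and work out the approach.

```bash
cat >> h.py <<'E'
from scipy.optimize import least_squares
def hullc(p,P):
    h=cv2.convexHull(proj(p,P).astype(np.float32));m=cv2.moments(h);return np.array([m['m10']/m['m00'],m['m01']/m['m00']])
def go(target,yaw):
    st=monitor.read_state();M=R.from_rotvec(st['tcp_rot']).as_matrix()
    x=M[:,0];cur=np.arctan2(x[1],x[0])
    print('t',round(st['time'],2),'pos',np.round(st['tool_pos'],4),'yaw',round(cur,4),'width',round(st['width'],3),'F',np.round(st['wrist_force'],1),'| tool shift',np.round(M.T@(np.array(target)-st['tool_pos']),4),'turn',round(-(yaw-cur),3))
def car(x,y,z,yaw,th=.55): # carrier->world
    return R.from_euler('ZY',[yaw,th]).as_matrix(),np.array([x,y,z])
def box(lo,hi): return np.array([[a,b,c] for a in(lo[0],hi[0]) for b in(lo[1],hi[1]) for c in(lo[2],hi[2])])/1e3
TAB=box((-63,-5,90),(-29,5,122))
E
python3 - <<'E'
from h import *
np.set_printoptions(precision=4,suppress=True)
s,t=pickle.load(open('p0.pkl','rb'))
obs=[(s,(332.62,119.85)),(t,(146.96,188.03))]
seat=[(s,(358,125)),(t,(139,166))]
def f(v,yaw=None):
    M,o=car(v[0],v[1],.056,v[2])
    r=[hullc(p,TAB@M.T+o)-u for p,u in obs]+[.3*(proj(p,M@[0,0,.139]+o)[0]-u) for p,u in seat]
    return np.concatenate(r+[[30*(v[2]-.337)]])
q=least_squares(f,[.5,.28,.337]);print(q.x,q.fun)
M,o=car(q.x[0],q.x[1],.056,q.x[2]);tab=M@[-.046,0,.107]+o;print('tab',tab,'seat',M@[0,0,.139]+o)
go(tab+[0,0,-.019+.12],q.x[2]); go([.35,-.35,.34],q.x[2])
E
```

```text
[0.5102 0.2923 0.3409] [-0.233  -0.4204 -0.0792 -0.6565 -0.8511 -0.1488 -0.028  -0.0616  0.1168]
tab [0.526  0.2978 0.1713] seat [0.5787 0.3165 0.1745]
t 1.1 pos [ 0.2794 -0.6145  0.2313] yaw 0.4268 width 0.998 F [ 0.8  0.4 -0.1] | tool shift [ 0.6021 -0.7284 -0.041 ] turn 0.086
t 1.1 pos [ 0.2794 -0.6145  0.2313] yaw 0.4268 width 0.998 F [ 0.8  0.4 -0.1] | tool shift [ 0.1737 -0.2115 -0.1087] turn 0.086
```

Call:
step_arm --series '[0.03,-0.035,-0.035,0.086,0.06,-0.075,-0.06,0.086,0.098,-0.118,-0.08,0.086,0.135,-0.163,-0.09,0.086,0.173,-0.21,-0.1,0.086,0.21,-0.255,-0.1,0.086,0.25,-0.302,-0.1,0.086,0.288,-0.348,-0.1,0.086]' --gripper 0.4

```text
time: 2.1
tool_pos: [0.3977, -0.1766, 0.3317]
tcp_rot: [3.096, 0.532, 0.002]
wrist_force: [1.3, 0.3, 0.3]
width: 0.4
grip_force: 0.0
```

Call:
step_arm --series '[0.034,-0.05,0.0,0,0.069,-0.1,0.0,0,0.104,-0.151,0.01,0,0.139,-0.202,0.02,0,0.174,-0.253,0.03,0,0.209,-0.303,0.04,0,0.244,-0.354,0.05,0,0.278,-0.403,0.058,0]'

```text
time: 3.1
tool_pos: [0.525, 0.2965, 0.273]
tcp_rot: [3.096, 0.534, 0.001]
wrist_force: [0.8, -0.0, 0.2]
width: 0.4
grip_force: 0.0
```

Run:
```python
from h import *
s=viewer.read_camera('scene');t=viewer.read_camera('top')
go([.526,.2978,.2723],.3409)
pickle.dump((s,t),open('p1.pkl','wb'))
def cr(p,b,sz):
    a,bb,c,d=b;return cv2.resize(p['image'][bb:d,a:c,::-1],sz,interpolation=cv2.INTER_CUBIC)
cv2.imwrite('pics/c2.png',np.hstack([cr(s,(275,35,395,155),(400,400)),cr(t,(90,120,210,240),(400,400))]))
```

```text
t 3.2 pos [0.5247 0.2992 0.2711] yaw 0.3455 width 0.398 F [-0.7  0.8 -0.4] | tool shift [ 0.0007  0.0018 -0.0012] turn 0.005
```

View pics/c2.png

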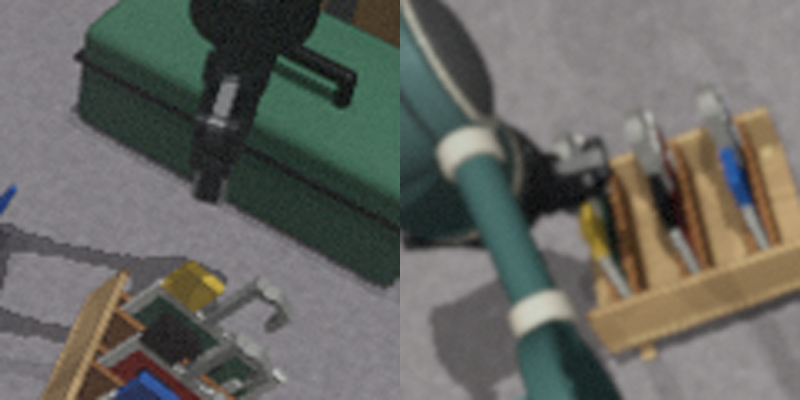

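The gripper stands directly above the yellow tab, with the fingers closing across it. Next I descend and pinch.

Call:
step_arm --series '[0.001,0.001,0.04,0,0.001,0.001,0.08,0,0.001,0.001,0.105,0,0.001,0.001,0.12,0,0.001,0.001,0.12,0]'

```text
time: 3.82
tool_pos: [0.5255, 0.2929, 0.1525]
tcp_rot: [3.096, 0.532, -0.003]
wrist_force: [0.3, 0.6, 0.5]
width: 0.401
grip_force: 0.0
```

Call:
step_arm --series '[0,0,0,0,0,0,0,0,0,0,0,0,0,0,0,0]' --gripper 0.0 --newtons 50

```text
time: 4.32
tool_pos: [0.5267, 0.2954, 0.1552]
tcp_rot: [-3.093, -0.531, -0.004]
wrist_force: [-2.5, 4.8, 4.3]
width: 0.108
grip_force: 49.1
```

Call:
step_arm --series '[0.003,-0.002,-0.004,0,0.008,-0.002,-0.0128,0,0.0131,-0.002,-0.0213,0,0.0183,-0.002,-0.0298,0,0.0235,-0.002,-0.0384,0]'

```text
time: 4.95
tool_pos: [0.5484, 0.3033, 0.1925]
tcp_rot: [3.096, 0.533, 0.001]
wrist_force: [-0.1, 0.6, -1.9]
width: 0.109
grip_force: 48.6
```

Call:
step_arm --series '[0.0052,0,-0.0085,0,0.0105,0,-0.017,0,0.0157,0,-0.0256,0,0.0209,0,-0.0341,0,0.0261,0,-0.0426,0,0.0261,0,-0.07,0,0.0261,0,-0.11,0,0.0261,0,-0.13,0]'

```text
time: 5.95
tool_pos: [0.5732, 0.3127, 0.3249]
tcp_rot: [-3.095, -0.533, -0.006]
wrist_force: [0.5, 0.1, -1.6]
width: 0.107
grip_force: 48.9
```

Run:
```python
from h import *
s=viewer.read_camera('scene');t=viewer.read_camera('top')
go([.5,.1,.33],-.185)
pickle.dump((s,t),open('p2.pkl','wb'))
def cr(p,b,sz):
    a,bb,c,d=b;return cv2.resize(p['image'][bb:d,a:c,::-1],sz,interpolation=cv2.INTER_CUBIC)
cv2.imwrite('pics/c3.png',np.hstack([cr(s,(275,0,425,150),(400,400)),cr(t,(90,80,240,230),(400,400))]))
```

```text
t 6.05 pos [0.5736 0.3129 0.3254] yaw 0.3408 width 0.107 F [ 1.1  0.6 -1.3] | tool shift [-0.1405  0.176  -0.0056] turn 0.526
```

View pics/c3.png

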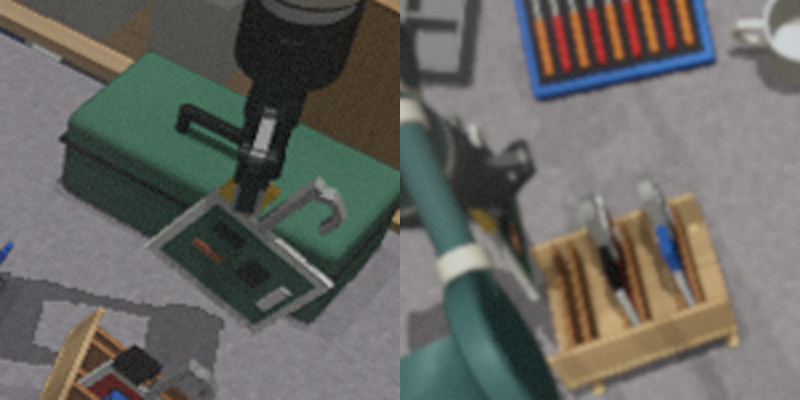

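Run:
```python
from h import *
np.set_printoptions(precision=4,suppress=True)
s,t=pickle.load(open('p2.pkl','rb'))
c=[((150,246),(-65,0,0)),((254,329),(65,0,0)),((331,285),(65,0,90)),((321,181),(-16,0,155)),((335,227),(16,0,122))]
k=150/400
def f(v):
    M,o=car(*v[:3],.341,v[3])
    return np.concatenate([proj(s,M@(np.array(P)/1e3)+o)[0]-[275+u*k,v_*k] for (u,v_),P in c])
q=least_squares(f,[.55,.3,.25,.55]);print(q.x,q.fun)
M,o=car(*q.x[:3],.341,q.x[3]);tab=M@[-.046,0,.107]+o
print('tab',tab,'seat',M@[0,0,.139]+o)
st=monitor.read_state();g=st['tool_pos']+[0,0,.019];print('grip',g,'grip in carrier',M.T@(g-o))
```

```text
[0.5561 0.3224 0.211  0.5523] [-0.0812 -0.7628  0.967   0.5657  1.2418 -0.4082  2.3907 -0.0259 -4.4599
  0.6175]
tab [0.5721 0.3281 0.3262] seat [0.6248 0.3468 0.3293]
grip [0.5736 0.3129 0.3444] grip in carrier [-0.0586 -0.0149  0.1205]
```

Call:
step_arm --series '[0,0,-0.055,0,-0.025,0.035,-0.08,0,-0.055,0.079,-0.08,0.1,-0.09,0.129,-0.08,0.2,-0.125,0.179,-0.08,0.3,-0.16,0.229,-0.08,0.4,-0.195,0.279,-0.07,0.5,-0.225,0.322,-0.06,0.526]'

```text
time: 7.05
tool_pos: [0.4663, -0.0683, 0.3797]
tcp_rot: [3.128, -0.293, -0.003]
wrist_force: [1.1, 0.3, -2.1]
width: 0.108
grip_force: 49.3
```

Run:
```python
from h import *
go([.463,-.0894,.2655],-.185)
```

```text
t 7.05 pos [ 0.4663 -0.0683  0.3797] yaw -0.1871 width 0.108 F [ 1.1  0.3 -2.1] | tool shift [0.0009 0.0213 0.1142] turn -0.002
```

Call:
step_arm --series '[0,0.012,0.035,0,0,0.021,0.075,0,0,0.021,0.105,0,0.001,0.021,0.114,0,0.001,0.021,0.114,0]'

```text
time: 7.68
tool_pos: [0.4644, -0.0871, 0.2667]
tcp_rot: [-3.128, 0.29, 0.003]
wrist_force: [-0.5, -0.6, -2.1]
width: 0.105
grip_force: 49.5
```

Run:
```python
from h import *
s=viewer.read_camera('scene');t=viewer.read_camera('top')
go([.4924,-.0949,.2475],-.185)
pickle.dump((s,t),open('p3.pkl','wb'))
def cr(p,b,sz):
    a,bb,c,d=b;return cv2.resize(p['image'][bb:d,a:c,::-1],sz,interpolation=cv2.INTER_CUBIC)
cv2.imwrite('pics/c4.png',np.hstack([cr(s,(150,160,300,310),(400,400)),cr(t,(240,100,390,250),(400,400))]))
for l in ('carrier_seat','rail_white'): print(l,[[(np.round(d['point'],1).tolist(),round(d['score'],2)) for d in viewer.spot_point(p,l)][:2] for p in (s,t)])
st=monitor.read_state();h=np.array([np.cos(-.185),np.sin(-.185),0]);seat=st['tool_pos']+.0559*h+[0,0,.0222]
print('exp seat',seat,proj(s,seat),proj(t,seat)); W=np.array([.589,-.113,.205]);print('W',proj(s,W),proj(t,W))
```

```text
t 7.78 pos [ 0.4657 -0.0874  0.2689] yaw -0.1848 width 0.107 F [ 0.2  0.2 -1.4] | tool shift [0.0276 0.0025 0.0214] turn 0.0
carrier_seat [[], [([196.7, 185.8], 0.19)]]
rail_white [[([240.1, 245.5], 0.81), ([200.9, 182.2], 0.21)], [([310.9, 157.6], 0.73)]]
exp seat [ 0.52061405 -0.09769363  0.29123373] [[214.9219173  199.21354455]] [[315.23717807 180.82568734]]
W [[239.88195806 247.32294813]] [[315.3097894  156.60898528]]
```

View pics/c4.png

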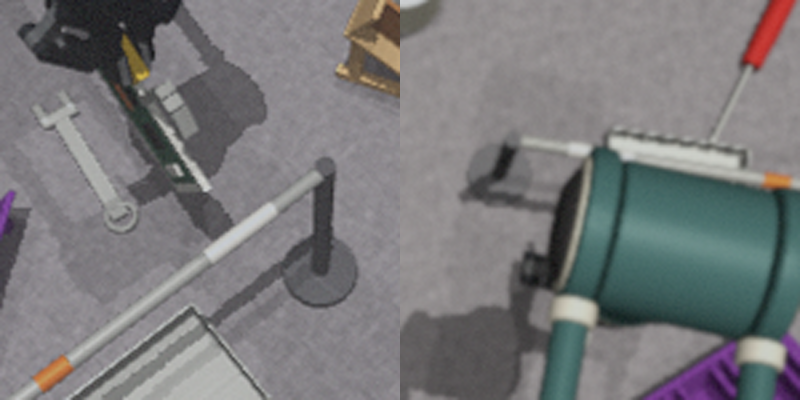

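The hook is at scene px (214,198), where the hand model puts it. The white section's middle is at (241,247), which matches the estimate (240,247). Now I enter the hook gap along the carrier's own x.

Call:
step_arm --series '[0.015,0.002,0.009,0,0.035,0.002,0.021,0,0.053,0.002,0.033,0,0.068,0.002,0.043,0,0.08,0.002,0.051,0,0.088,0.002,0.057,0,0.088,0.002,0.057,0]'

```text
time: 8.85
tool_pos: [0.5511, -0.1055, 0.21]
tcp_rot: [-3.128, 0.29, 0.002]
wrist_force: [-0.2, -0.7, -2.1]
width: 0.11
grip_force: 49.6
```

Run:
```python
from h import *
s=viewer.read_camera('scene')
W=np.array([.589,-.113,.205]);h=np.array([np.cos(-.185),np.sin(-.185),0])
go(W-.0559*h-[0,0,.0222],-.185)
pickle.dump(s,open('p4.pkl','wb'))
save(s,'c5.png',(190,180,310,280),6)
st=monitor.read_state();seat=st['tool_pos']+.0559*h+[0,0,.0222]
M=R.from_euler('ZY',[-.185,.55]).as_matrix()
print('exp seat',seat,proj(s,seat),'rail in carrier',M.T@(W-seat)+[0,0,.139], 'crop lip',(proj(s,seat+M@[.016,0,-.017])-[190,180])*6,'rail',(proj(s,W)-[190,180])*6)
```

```text
t 8.9 pos [ 0.5509 -0.1055  0.2105] yaw -0.1852 width 0.107 F [-0.6 -0.2 -1.6] | tool shift [-0.017   0.0004  0.0277] turn -0.0
exp seat [ 0.60583964 -0.1157682   0.232718  ] [[245.04313681 247.74492408]] rail in carrier [-5.74937283e-05 -3.76633883e-04  1.06451900e-01] crop lip [[342.1818575 446.8492272]] rail [[299.29174834 403.93768877]]
```

View pics/c5.png

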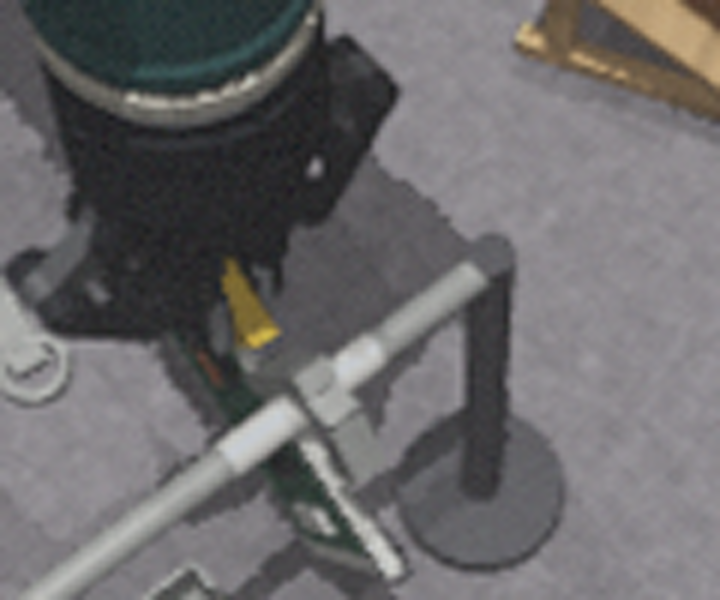

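The hook straddles the rail on the white section, with the bridge at crop (330,390) and the lip beyond the rail at (360,445), and there is no contact force. Next I seat it along -z of the carrier.

Call:
step_arm --series '[-0.005,0,0.008,0,-0.009,0,0.015,0,-0.013,0,0.021,0,-0.016,0,0.026,0,-0.017,0,0.0285,0,-0.017,0,0.0285,0]'

```text
time: 9.65
tool_pos: [0.5362, -0.1029, 0.1849]
tcp_rot: [3.127, -0.29, 0.009]
wrist_force: [-1.6, -0.4, 6.5]
width: 0.108
grip_force: 51.2
```

Call:
step_arm --series '[0.0005,0,0.004,0,0.001,0,0.0084,0,0.0025,0,0.0138,0,0.0045,0,0.019,0,0.0069,0,0.024,0,0.0099,0,0.0285,0,0.0099,0,0.0285,0]' --newtons 20

```text
time: 10.52
tool_pos: [0.5465, -0.1048, 0.157]
tcp_rot: [3.127, -0.29, 0.01]
wrist_force: [-1.8, -0.1, 8.1]
width: 0.11
grip_force: 53.6
```

Run:
```python
from h import *
s=viewer.read_camera('scene');t=viewer.read_camera('top')
W=np.array([.589,-.113,.205]);h=np.array([np.cos(-.185),np.sin(-.185),0])
go(W-.046*h-[0,0,.051],-.185)
pickle.dump(s,open('p5.pkl','wb'))
save(s,'c6.png',(150,180,310,300),5)
```

```text
t 10.62 pos [ 0.5466 -0.1048  0.1571] yaw -0.1852 width 0.109 F [-1.5 -0.1  8.4] | tool shift [-0.0028  0.0002  0.003 ] turn -0.0
```

View pics/c6.png

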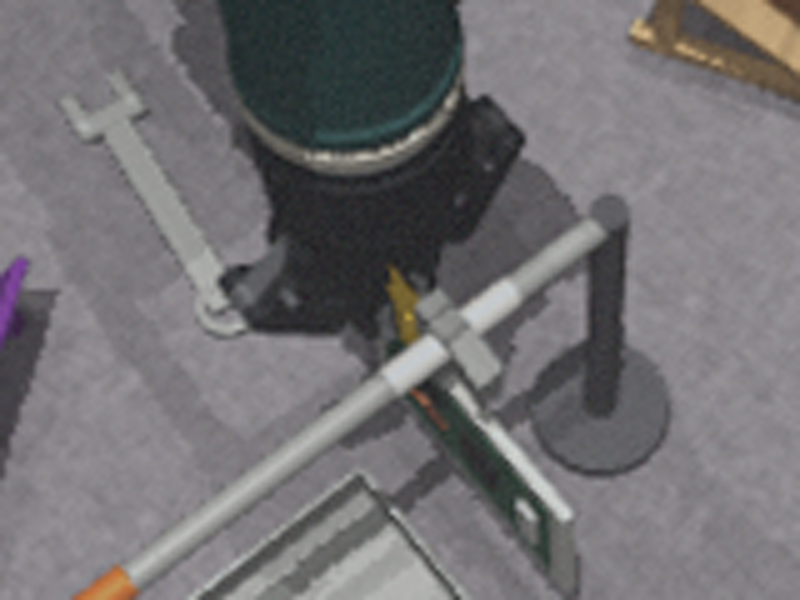

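Run:
```python
from h import *
s=pickle.load(open('p5.pkl','rb'))
h=np.array([np.cos(-.185),np.sin(-.185),0]);l=np.array([-h[1],h[0],0])
tcp=np.array([.5466,-.1048,.157])
for th in(0,.1,.2,.3,.55):
    M=R.from_euler('ZY',[-.185,th]).as_matrix()
    o=tcp+[0,0,.019]-M@[-.046,0,.107]
    print(th,[((proj(s,o+M@(np.array(P)/1e3))[0]-[150,180])*5).round().tolist() for P in((65,0,90),(65,0,0),(0,6,155),(0,0,139))], (o+M@[0,0,.139]).round(4))
```

```text
0 [[562.0, 509.0], [562.0, 579.0], [465.0, 312.0], [454.0, 338.0]] [ 0.5918 -0.1133  0.208 ]
0.1 [[559.0, 514.0], [545.0, 566.0], [473.0, 326.0], [459.0, 349.0]] [ 0.5947 -0.1138  0.2032]
0.2 [[553.0, 517.0], [528.0, 551.0], [480.0, 339.0], [464.0, 359.0]] [ 0.5972 -0.1143  0.1982]
0.3 [[546.0, 517.0], [510.0, 535.0], [486.0, 352.0], [468.0, 368.0]] [ 0.5991 -0.1146  0.193 ]
0.55 [[523.0, 508.0], [462.0, 486.0], [497.0, 379.0], [473.0, 386.0]] [ 0.6016 -0.1151  0.1792]
```

Now upright: the plate corners at crop (573,516)/(570,595) fit a tilt of about 0. The hook is on the rail within the white section. Next I slide toward the orange mark.

Call:
step_arm --series '[0,0.006,-0.0007,0,0,0.018,-0.001,0,0,0.034,-0.001,0,0,0.05,-0.001,0,0,0.066,-0.001,0,0,0.08,-0.001,0,0,0.08,-0.001,0]'

```text
time: 11.5
tool_pos: [0.5292, -0.1845, 0.1559]
tcp_rot: [3.126, -0.292, 0.001]
wrist_force: [-4.3, -4.1, 5.2]
width: 0.105
grip_force: 52.9
```

Call:
step_arm --series '[0,0.008,0,0,-0.0005,0.022,0,0,-0.001,0.038,0,0,-0.001,0.054,0,0,-0.001,0.068,0,0,-0.001,0.077,0,0,-0.001,0.077,0,0]'

```text
time: 12.38
tool_pos: [0.5138, -0.2597, 0.1551]
tcp_rot: [3.126, -0.292, 0.0]
wrist_force: [-3.7, -1.9, 4.3]
width: 0.111
grip_force: 52.7
```

Run:
```python
from h import *
s=viewer.read_camera('scene');t=viewer.read_camera('top')
go([.5601-.0452,-.2688+.0085,.155],-.185)
pickle.dump((s,t),open('p6.pkl','wb'))
save(s,'c7.png',(120,230,240,320),6)
```

```text
t 12.47 pos [ 0.5139 -0.2596  0.1551] yaw -0.1859 width 0.104 F [-4.5 -3.   5.3] | tool shift [0.0011 0.0005 0.0001] turn -0.001
```

View pics/c7.png

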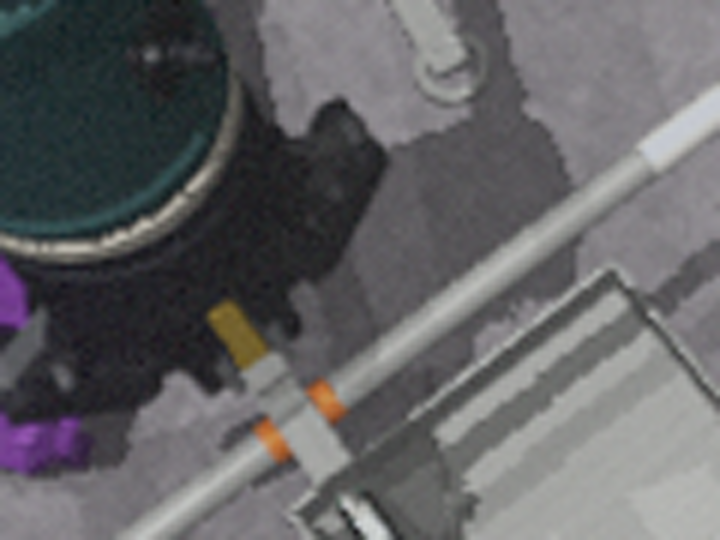

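The hook sits centred on the orange band, with orange visible on both sides at crop (270,440) and (327,400). Next I relieve the load, open, and wait.

Call:
step_arm --series '[-0.0006,0,-0.0006,0,-0.001,0,-0.001,0]'

```text
time: 12.72
tool_pos: [0.5132, -0.2579, 0.1552]
tcp_rot: [-3.128, 0.291, -0.0]
wrist_force: [0.0, 0.0, -0.4]
width: 0.105
grip_force: 51.8
```

Call:
step_arm --series '[0,0,0,0,0,0,0,0,0,0,0,0,0,0,0,0]' --gripper 0.4

```text
time: 13.22
tool_pos: [0.5132, -0.2581, 0.1557]
tcp_rot: [-3.128, 0.29, -0.0]
wrist_force: [0.7, -0.5, -0.8]
width: 0.401
grip_force: 0.0
```

Run:
```python
from h import *
s=viewer.read_camera('scene');t=viewer.read_camera('top')
go([.5,-.26,.2],-.185)
pickle.dump((s,t),open('p7.pkl','wb'))
save(s,'c8.png',(110,220,240,320),6)
```

```text
t 13.32 pos [ 0.5132 -0.2581  0.1557] yaw -0.1852 width 0.402 F [ 0.1 -0.2 -0.8] | tool shift [-0.0126  0.0043 -0.0443] turn -0.0
```

View pics/c8.png

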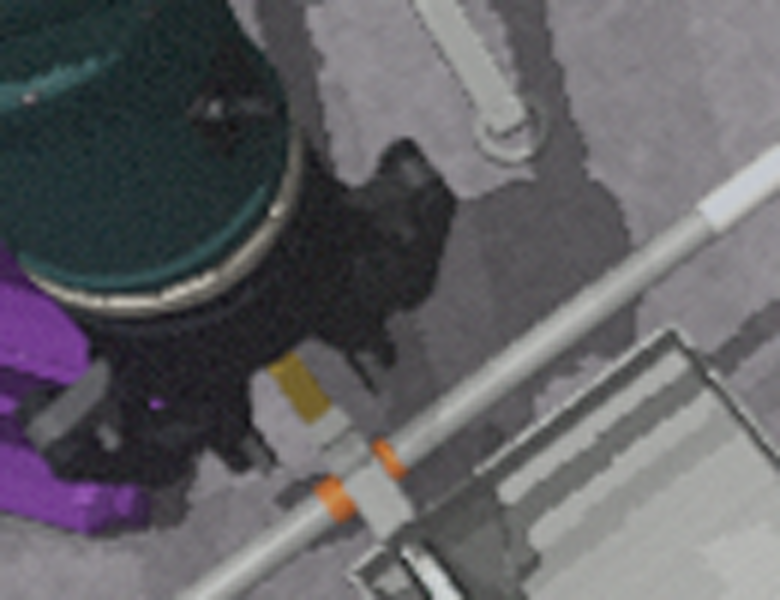

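Released and still hanging on the mark, with fingers clear on both sides of the tab. Now I retreat straight up.

Call:
step_arm --series '[0,0,-0.015,0,0,0,-0.035,0,0,0,-0.07,0,0,0,-0.11,0,-0.02,0,-0.15,0,-0.06,0,-0.17,0,-0.09,0,-0.18,0,-0.09,0,-0.18,0]'

```text
time: 14.32
tool_pos: [0.4242, -0.2419, 0.3395]
tcp_rot: [3.125, -0.292, 0.008]
wrist_force: [0.6, 0.1, 0.4]
width: 0.399
grip_force: 0.0
```

Run:
```python
from h import *
np.set_printoptions(precision=4,suppress=True)
s=viewer.read_camera('scene');t=viewer.read_camera('top')
go([.5,-.26,.2],-.185)
save(s,'c9.png',(110,220,240,320),6)
# orange bits: where hook covers the band
hsv=cv2.cvtColor(s['image'],cv2.COLOR_RGB2HSV);m=cv2.inRange(hsv,(5,130,90),(18,255,255));m[:280]=0;m[:,:150]=0;m[320:]=0;m[:,195:]=0
n,l,st,ce=cv2.connectedComponentsWithStats(m)
for i in range(1,n): print(st[i],ce[i],atz(s,ce[i],.209))
```

```text
t 14.43 pos [ 0.4251 -0.2418  0.3373] yaw -0.1855 width 0.398 F [ 0.1 -0.1 -0.1] | tool shift [0.0766 0.0039 0.1375] turn -0.001
[172 294   6   6  14] [174.5714 296.2857] [ 0.5641 -0.2589  0.209 ]
[163 300   6   7  24] [165.4583 302.75  ] [ 0.5603 -0.2771  0.209 ]
```

View pics/c9.png

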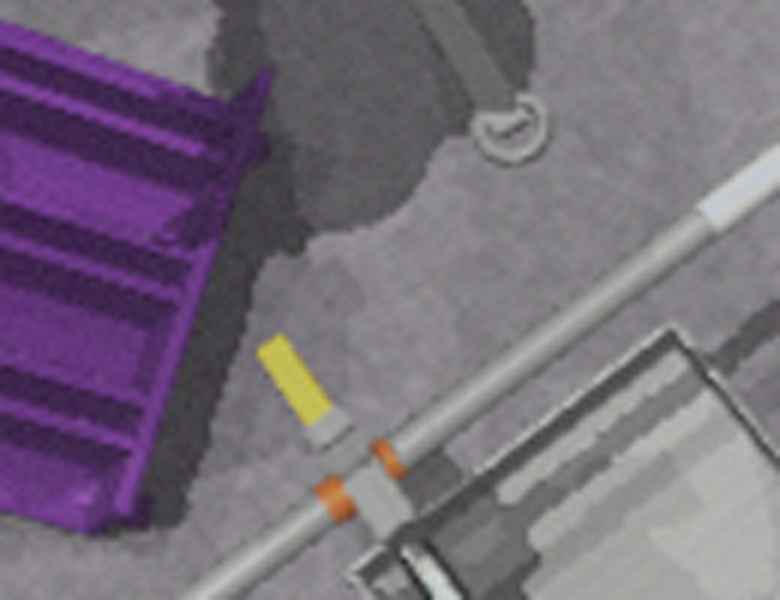

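The board hangs alone, square across the rail. Its hook is about 2 mm off the centre of the orange band, and the arm is clear.

```bash
python3 -c "
from workcell import job
print(job.finish_job())"
```

```text
the job is handed in; nothing more can be done
None
```

The job is handed in: the green board hangs by itself, square across the rail, with its hook about 2 mm from the middle of the orange mark. No verdict came back, and I did not measure the other boards or the loose things on the table for movement.

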